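# Fit the guide bush into the drill jig and hold the test rod through it

### The arm

A 6-joint arm with a two-finger parallel gripper is mounted at the origin on the work surface; the furniture and walls round the work are solid. World frame = base frame: x ahead of the robot, y to its left, z up, the work surface at z = 0. Lengths are in m, angles in rad, forces in N, time in s.
With the tool pointing down it reaches from about 0.35 to 0.975 m from the base axis. Payload 7.1 kg.
Tool frame: the origin (TCP) lies at the very end of the fingers, on their centre line; the grasp point (between the pads) lies 19 mm behind it; z points along the fingers, y is the direction in which the jaws open and shut (so a half turn about z gives the same grasp; the last joint's range is limited). The gripper opens to 88 mm and grips with 3 to 60 N. Pads are 20 mm wide; open, the fingers measure 115 mm over their backs; the gripper's body (75 mm by 178 mm) begins 61 mm behind the grasp point.
Start: joints at [-0.019, 0.423, 1.63, -0, 1.089, -0.019], TCP at [0.625, 0, 0.223] pointing down, gripper open.
Joint ranges: [-3, 3], [-0.9, 2.11], [0.09, 2.58], [-1.31, 4.45], [0.11, 2.69], [-2.54, 2.54]. Speed limits (rad/s): [2.39, 2.39, 3.01, 3.14, 3.14, 3.14].

### API

Orientations are given as a unit quaternion [w, x, y, z].
In Python, from station import manip, grab_frame, camera_info gives the robot as it stands. The module is installed in compiled form; this text tells all that it offers.
- The arm moves only by the shell command python3 -m creep 'ROWS' [FORCE]. ROWS is JSON, a list of rows, each an object with "slide": the shift along the tool's x, y, z in units of 25 mm (1.0 is 25 mm), a list of three; "spin": the turn about the tool's z in units of 10 degrees (1.0 is 10 degrees); "grip": the opening, from 0 (shut) to 1 (fully open). In form: [{"slide": [tx, ty, tz], "spin": spin, "grip": grip}, ...]. A call has 1 to 12 rows; each row shifts and turns the commanded pose from where the row before left it, along the tool's axes as they then stand; what a row does not reach is not made up. A row lasts 1/8 s, in which the tool goes at most 62.5 mm and 10.7 degrees, less where a joint would pass 70% of its speed; a pose out of reach is approached as far as the arm can. A call is refused whole if a number of a shift passes 1 or a number of a turn 1, either way. A call with a gripper value outside its range is refused whole. The fingers move at their own pace and stop on an object; FORCE is the grip in N (left out, the last holds). Time passes only in rows, so rows that do not move let the fingers close. It gives the time, the measured TCP pose, the force and the opening at its end, in the units of the state.
- manip.sense(): the state, without advancing time (a new reading comes with each control period).
- grab_frame(name): name is "scene" or "side" or "wrist"; returns (picture, depth): 420x560x3 uint8, red, green, blue; 420x560 float32, m along the optical axis (not along the pixel's ray), 0 where there is no reading.
- camera_info(name): a dict with "fovy" (degrees; the focal length in pixels is half the picture's height over the tangent of half this angle, whatever the lens; pixels are square), "cx", "cy" (the principal point, pixels), "world_to_cam" (4x4, takes a point from world to camera coordinates). Camera axes: x right, y up, looking along -z (the intrinsics and any distortion apply to the point x, -y, -z); pixel columns grow to the right and rows downward; lengths in m; the calibration is good to about 2 mm. A picture is of the moment at which its call begins: read the wrist's pose just before it. camera_info takes no time and is no camera call; for the wrist camera it gives the pose at the moment of the call.
- manip.sign_off(): hands the job in, once; it reports no verdict.
The state is a dict: "time": time; "qpos": joint angles; "qd": joint speeds; "tau": joint torques, N m; "tcp_pos": TCP position; "eef_rot": TCP orientation; "wrist_force": force on the tool from outside, world axes, zero at the start; "moment": the same for the moment, N m; "width": opening from 0.0 (shut) to 1.0 (fully open).
Only numpy, scipy, OpenCV 4.12 (cv2) and the standard library are available. Lean on these libraries where they do the work, as an engineer would, in place of code of your own. Each camera call takes 0.05 s, during which the arm holds its last target.

### The job

Fit the guide bush whose bore is wide enough for the test rod into the recess of the drill jig and press it firmly home, its shoulder flush with the jig's top. Then take the test rod by its handle out of the stand and lower it through the bush from above, without touching bush or jig, until its tip stands clear below the jig's plate but still clear above the bed; finish while holding it there, centred in the bore, upright and still. Leave the other bush, the wedge and the nuts where they are.

Things in the scene. Friction and masses are not known exactly. Their poses are not given: they have to be found in the camera images.
- wide_bush: steel guide bush to be fitted, 58x44x56 mm, 0.2 kg: a rectangular shoulder 58 (its x) x 44 (its y) x 16 mm high, on it a square neck 38x38 mm, 40 mm high. A round bore of 26 mm diameter runs through shoulder and neck. Stands on the bed, neck up; origin at the centre of its underside, z up along the bore. May be fitted either way round (half turn about z). Grasp it by the neck.
- narrow_bush: the other steel guide bush, same outer shape and sizes, but with a bore of only 9 mm, too narrow for the rod. Not used: leave it. Origin at the centre of its underside.
- drill_jig: fixed aluminium drill jig, 90 (x) x 76 (y) x 75 mm, standing on the bed at z = 0. A plate 26 mm thick (z 49 to 75 mm) on two 10 mm cheeks at its +y and -y sides, open between them. Origin at the centre of its underside, z up. Nearby a level machine shaft, 90 mm high at its top, lies along y at x 0.45 to 0.48 m and ends at y = 0.16 m: keep the hand above it.
- jig_seat (a point): centre of the floor of the jig's rectangular recess, 59 mm above the bed; axes as the jig's. The recess is 61 (x) x 47 (y) mm and 16 mm deep, open at the top; the bush's shoulder fits it with 1.5 mm play each side, the neck standing out above, its top 115 mm above the bed. A hole of 36 mm diameter goes on down through the floor, 10 mm thick. Push the bush down here with 5 to 15 N.
- test_rod: steel test rod, 165 mm long, 0.16 kg: a round shaft of 12 mm diameter, 115 mm long, and above it a round handle of 26 mm diameter, 50 mm long, both about one axis. Origin at the centre of the tip (lower end), z along the rod to the handle. It stands upright in the stand, tip 10 mm above the bed, handle from 125 to 175 mm.
- rod_stand: fixed wooden block 56x56x60 mm on the bed with a round hole of 16 mm diameter, 50 mm deep, in its top, in which the test rod stands. Origin at the centre of its underside. To the right of the work, round x = 0.29, y = -0.16 m, stands a machine with a level hand wheel 0.27 m across, up to 0.39 m high: pass over it well clear.
- big_nut: loose hex nut 24x27x13 mm lying on the bed, a bystander; origin at the centre of its underside.
- small_nut: loose hex nut 19x22x10 mm lying on the bed, a bystander; origin at the centre of its underside.
- wedge: loose wooden wedge 30x100x20 mm lying on the bed, a bystander; origin at the centre of its underside, y along its length.

How it is judged:
By the outcome, as a careful person would: the job done as asked, in the order asked, and still so for the second after the job is handed in, while the arm keeps its last pose, push and grip.
It also fails if it takes over 70 s, if anything falls off the work surface, if the arm or the gripper's body presses on something with over 40 N, if the wrist force passes 120 N, or if a joint passes its speed limit or range.

## Working session

There is one attempt and no reset: what is moved stays moved. The work goes in short steps, Python scripts to look and compute and a shell command to move; the robot and the scene stay as the last step left them, time stands still between calls to the robot, and variables do not carry over. Pictures are saved under pics/ and viewed, and the job is handed in when it is done.

```bash
mkdir -p pics; cat > h.py <<'E'
import numpy as np, cv2
from station import manip, grab_frame, camera_info
def snap(name, fn):
    info=camera_info(name); im,d=grab_frame(name)
    cv2.imwrite(f'pics/{fn}.png', cv2.cvtColor(im,cv2.COLOR_RGB2BGR))
    np.savez(f'pics/{fn}.npz', im=im,d=d,**{k:np.array(v) for k,v in info.items() if not isinstance(v,(str,dict))})
    return info,im,d
def load(fn): return np.load(f'pics/{fn}.npz',allow_pickle=True)
def K(z): 
    f=210/np.tan(np.radians(float(z['fovy']))/2); return f,float(z['cx']),float(z['cy'])
def w(z,u,v,depth=None):
    f,cx,cy=K(z); dd=z['d'][int(round(v)),int(round(u))] if depth is None else depth
    p=np.array([(u-cx)/f*dd,-(v-cy)/f*dd,-dd,1]); return (np.linalg.inv(z['world_to_cam'])@p)[:3]
def wz(z,u,v,h):
    a=w(z,u,v,0.1);b=w(z,u,v,1.0);t=(h-a[2])/(b[2]-a[2]);return a+t*(b-a)
def crop(fn,x0,y0,x1,y1,s,out):
    im=cv2.imread(f'pics/{fn}.png')[y0:y1,x0:x1]; cv2.imwrite(f'pics/{out}.png',cv2.resize(im,None,fx=s,fy=s,interpolation=cv2.INTER_CUBIC))
E
python3 - <<'E'
from h import *
for n in ['scene','side','wrist']:
    i,im,d=snap(n,n+'0'); print(n,i)
print(manip.sense())
E
```

```text
scene {'fovy': 46.890218883860214, 'cx': 281.2335155950617, 'cy': 209.64885264650212, 'world_to_cam': array([[ 0.85612042, -0.51668754,  0.00958226, -0.30515578],
       [ 0.42430891,  0.71339736,  0.55769719, -0.37971871],
       [-0.29499115, -0.47339012,  0.82998917, -0.6900971 ],
       [ 0.        ,  0.        ,  0.        ,  1.        ]])}
side {'fovy': 51.299361456877946, 'cx': 282.1485490350629, 'cy': 210.14978291000094, 'world_to_cam': array([[-0.96036165, -0.2787347 ,  0.00353129,  0.52844498],
       [ 0.10967986, -0.36618774,  0.92405458, -0.06092208],
       [-0.25627297,  0.88781389,  0.38224424, -0.89477206],
       [ 0.        ,  0.        ,  0.        ,  1.        ]])}
wrist {'fovy': 63.10388659828979, 'cx': 269.07442061150044, 'cy': 212.13018463185406, 'world_to_cam': array([[ 9.99997422e-01,  2.29076999e-04, -2.25896540e-03,
        -6.25496548e-01],
       [-8.76630642e-04,  9.56707882e-01, -2.91048554e-01,
         3.51167114e-02],
       [ 2.09449747e-03,  2.91049784e-01,  9.56705616e-01,
        -3.92845936e-01],
       [ 0.00000000e+00,  0.00000000e+00,  0.00000000e+00,
         1.00000000e+00]])}
{'time': 0.15, 'qpos': array([-1.89764846e-02,  4.23680713e-01,  1.63048059e+00,  5.58564357e-07,
        1.08862625e+00, -1.90327395e-02]), 'qd': array([-5.17044651e-04, -2.61173458e-03, -5.66569387e-04, -1.27323858e-04,
       -4.15278982e-04, -4.10356798e-05]), 'tau': array([ 9.52650989e-04, -5.44981134e+01, -2.73919362e+01,  6.45430083e-02,
        2.04369903e-02, -3.19723256e-05]), 'tcp_pos': array([6.24573143e-01, 4.86706751e-05, 2.22083960e-01]), 'eef_rot': array([-4.30583612e-04,  7.07086857e-01,  7.07126452e-01, -4.14177434e-04]), 'wrist_force': array([-0.05135301, -0.57928113,  0.2305972 ]), 'moment': array([ 0.06543313, -0.01316891,  0.01318624]), 'width': 1.0020585314110333}
```

View pics/scene0.png

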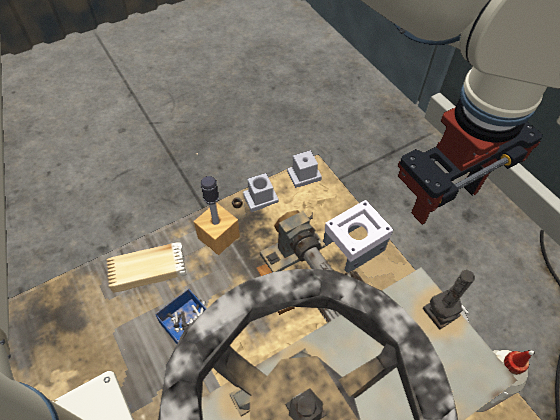

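View pics/side0.png

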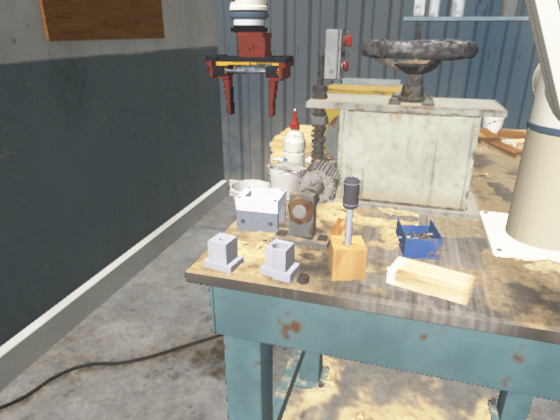

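View pics/wrist0.png

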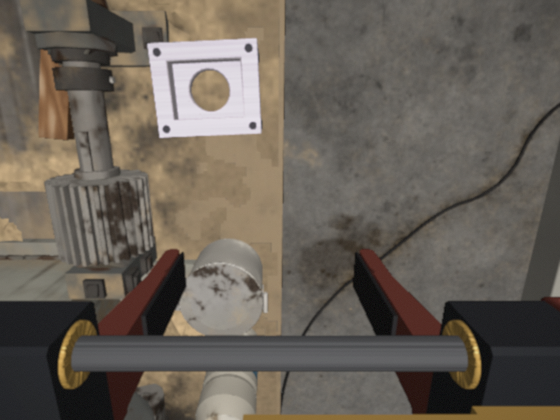

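The scene view shows the wide bush at (262,188), the narrow one at (305,168), the rod at (209,190) in its stand, and the jig at (360,230). The wrist view shows the jig at (207,88).

```bash
python3 - <<'E'
from h import *
z=load('scene0')
for n,u,v in [('bed',150,320),('wide top',262,177),('widerim',252,180),('narrow',305,155),('standtop',205,232),('rodtop',209,180),('nut',237,203),('jig',333,232),('jigcorner',360,203),('jigc',391,230),('jigd',357,262)]: print(n,w(z,u,v).round(4))
z=load('side0')
for n,u,v in [('bed',250,285),('wide',270,243),('narrow',222,238),('rodtop',352,181),('jig top',260,191),('bed',370,290)]: print(n,w(z,u,v).round(4))
z=load('wrist0')
for n,u,v in [('TL',150,43),('TR',257,39),('BR',261,133),('BL',159,137),('c',210,60),('bed',220,200)]: print(n,w(z,u,v).round(4), wz(z,u,v,.075).round(4))
E
python3 -c "
from h import *
crop('scene0',180,130,400,280,3.6,'c1')
crop('side0',190,170,390,310,4,'c2')
crop('wrist0',130,20,280,150,5,'c3')"
```

```text
bed [ 0.1911  0.1573 -0.0018]
wide top [0.4862 0.2871 0.0554]
widerim [0.4661 0.29   0.0562]
narrow [0.5865 0.2914 0.0552]
standtop [0.3387 0.2315 0.0565]
rodtop [0.3674 0.2434 0.1744]
nut [ 0.4323  0.2952 -0.0021]
jig [0.5254 0.1084 0.0734]
jigcorner [0.601  0.1332 0.0747]
jigc [0.6124 0.0591 0.0764]
jigd [0.547  0.0568 0.0259]
bed [ 0.5146  0.3194 -0.0067]
wide [0.4922 0.2758 0.0554]
narrow [0.5805 0.2789 0.0541]
rodtop [0.3618 0.2515 0.173 ]
jig top [0.5795 0.0729 0.0711]
bed [0.3158 0.2933 0.0036]
TL [0.5106 0.141  0.0216] [0.5276 0.1321 0.075 ]
TR [0.6132 0.1478 0.0022] [0.6157 0.1351 0.075 ]
BR [0.6186 0.0599 0.0765] [0.6185 0.0598 0.075 ]
BL [0.5052 0.0506 0.0034] [0.5279 0.0563 0.075 ]
c [0.5763 0.1193 0.0743] [0.5764 0.1192 0.075 ]
bed [ 0.5686 -0.0211  0.0012] [ 0.5797 -0.0015  0.075 ]
```

View pics/c1.png

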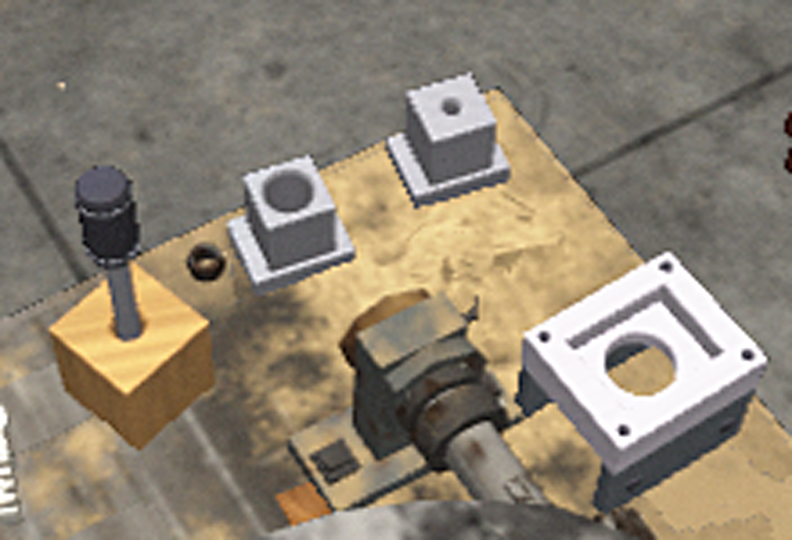

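View pics/c2.png

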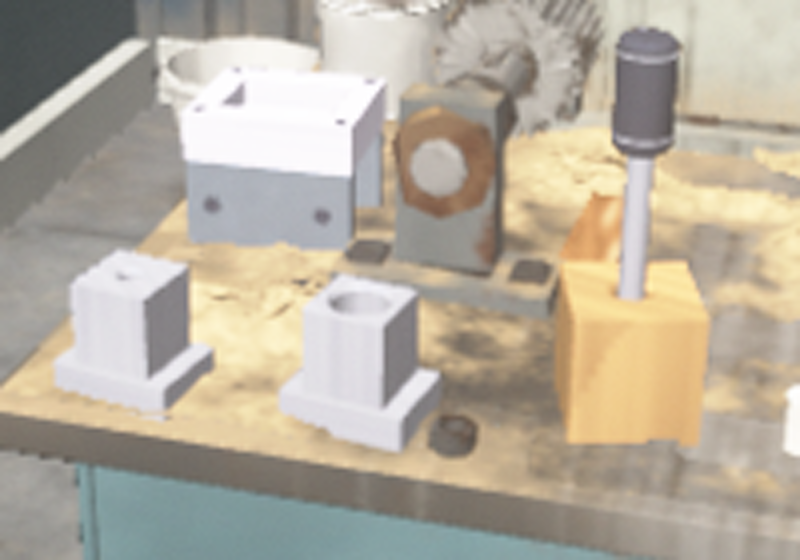

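View pics/c3.png

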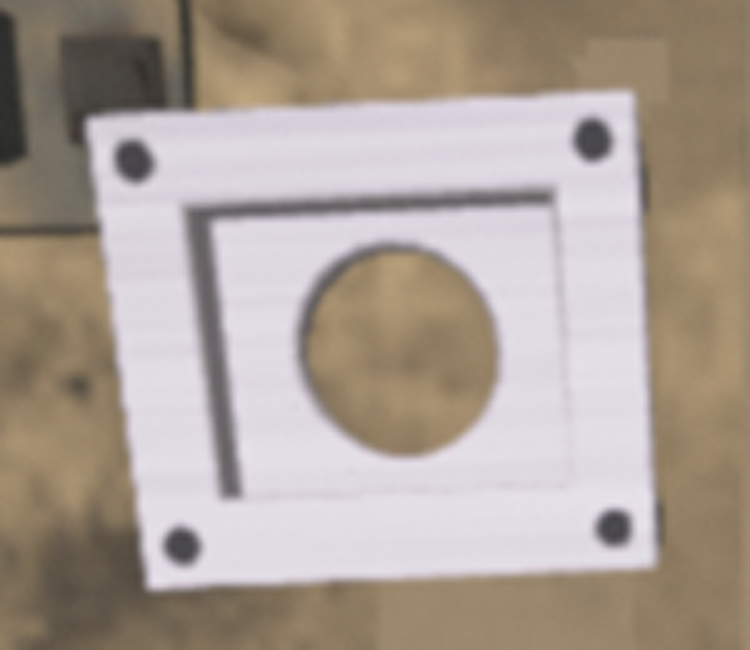

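```bash
python3 -m creep '[{"slide":[1,-0.5,0],"spin":0,"grip":1},{"slide":[1,-0.5,0],"spin":0,"grip":1},{"slide":[1,-0.5,0],"spin":0,"grip":1},{"slide":[1,-0.5,0],"spin":0,"grip":1},{"slide":[0,0,0],"spin":0,"grip":1},{"slide":[0,0,0],"spin":0,"grip":1}]'; python3 -c "
from h import *
snap('wrist','w1')"
```

```text
time: 0.9
tcp_pos: [0.5753, 0.0997, 0.2226]
eef_rot: [0.0, 0.707, 0.707, -0.0]
wrist_force: [0.3, 0.4, 0.5]
width: 1.002
```

View pics/w1.png

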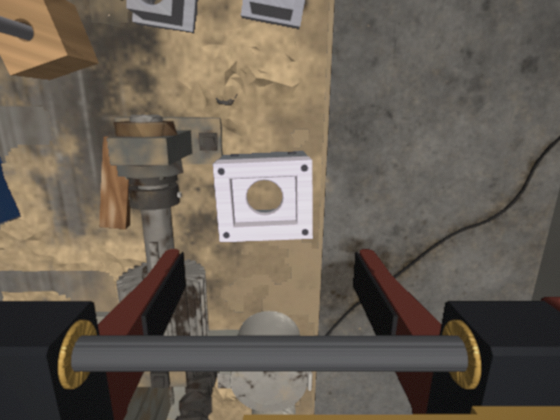

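```bash
python3 -c "
from h import *
crop('w1',205,140,325,250,6,'c4')"
```

```text
(no output)
```

View pics/c4.png

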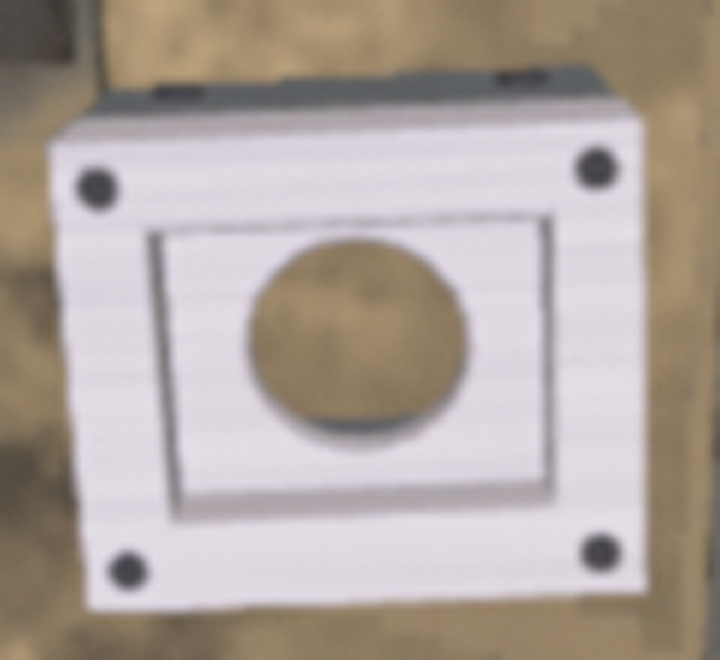

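```bash
cat >> h.py <<'E'
def quad(fn,pts,x0,y0,s,h):
    z=load(fn); P=np.array([wz(z,(u+.5)/s-.5+x0,(v+.5)/s-.5+y0,h)[:2] for u,v in pts])
    c=P.mean(0); TL,TR,BR,BL=P
    ex=(TR-TL+BR-BL); ey=(TL-BL+TR-BR)
    print(fn,'centre',c.round(4),'yaw x',np.degrees(np.arctan2(ex[1],ex[0])).round(2),'yaw y',(np.degrees(np.arctan2(ey[1],ey[0]))-90).round(2),'size',(np.linalg.norm(ex)/2).round(4),(np.linalg.norm(ey)/2).round(4))
    return P
E
python3 - <<'E'
from h import *
for q in ([(52,145),(643,122),(646,592),(90,610)],[(150,233),(552,217),(552,500),(172,520)],[(97,190),(597,168),(600,553),(128,571)]): quad('w1',q,205,140,6,.075)
E
```

```text
w1 centre [0.5721 0.0959] yaw x 2.15 yaw y 2.23 size 0.0898 0.0759
w1 centre [0.5719 0.0966] yaw x 2.78 yaw y 1.91 size 0.0613 0.0462
w1 centre [0.5717 0.0958] yaw x 2.47 yaw y 2.24 size 0.0762 0.0622
```

```bash
python3 -m creep '[{"slide":[0.9,-0.5,0],"spin":0,"grip":1},{"slide":[0.9,-0.5,0],"spin":0,"grip":1},{"slide":[0.9,-0.5,0],"spin":0,"grip":1},{"slide":[0.9,-0.5,0],"spin":0,"grip":1},{"slide":[0.9,-0.5,0],"spin":0,"grip":1},{"slide":[0.9,-0.5,0],"spin":0,"grip":1},{"slide":[0.9,-0.5,0],"spin":0,"grip":1},{"slide":[0.9,-0.5,0],"spin":0,"grip":1},{"slide":[0,0,0],"spin":0,"grip":1},{"slide":[0,0,0],"spin":0,"grip":1}]'; python3 -c "
from h import *
snap('wrist','w2');crop('w2',0,60,560,360,1.4,'c5')"
```

```text
time: 2.2
tcp_pos: [0.4756, 0.2793, 0.2226]
eef_rot: [0.0, 0.707, 0.707, -0.0]
wrist_force: [0.8, 0.2, 0.2]
width: 1.0
```

View pics/w2.png

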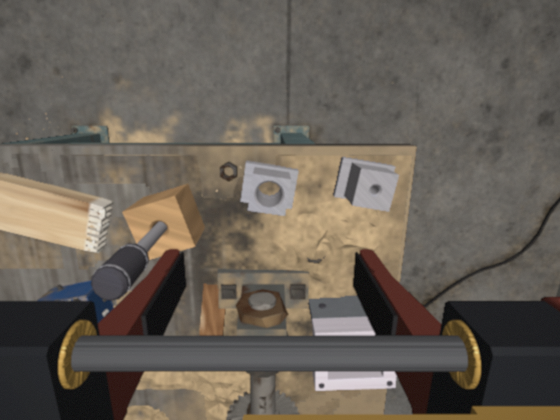

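```bash
python3 -c "
from h import *
crop('w2',215,145,315,225,8,'c6');crop('w2',80,170,220,310,5,'c7')"
```

```text
(no output)
```

View pics/c6.png

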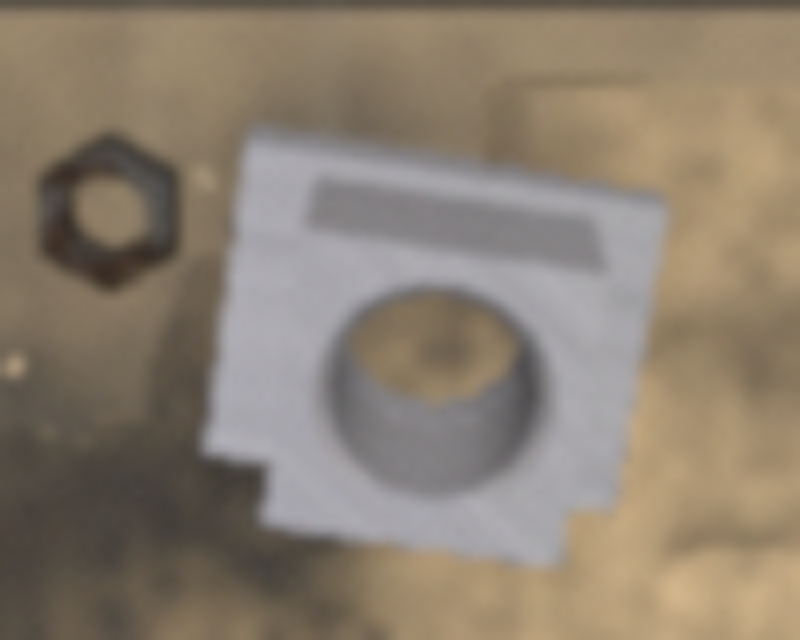

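View pics/c7.png

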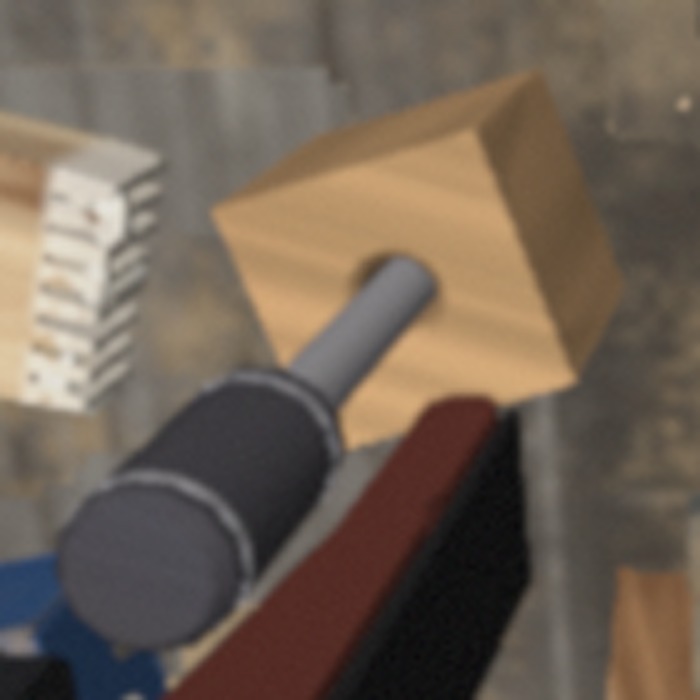

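```bash
python3 - <<'E'
from h import *
quad('w2',[(248,135),(667,205),(617,508),(205,455)],215,145,8,.016)
z=load('w2')
f=lambda u,v,x0,y0,s,h: wz(z,(u+.5)/s-.5+x0,(v+.5)/s-.5+y0,h).round(4)
print('bore',f(437,389,215,145,8,.056))
print('stand',f(398,285,80,170,5,.06), [f(u,v,80,170,5,.06)[:2] for u,v in [(212,212),(470,127),(578,382),(350,448)]])
print('rodtop',f(152,560,80,170,5,.175))
for u,v in [(232,290),(298,290),(262,300),(210,290),(262,277)]: print(w(z,u,v).round(3))
E
```

```text
w2 centre [0.4767 0.2783] yaw x -8.56 yaw y -8.37 size 0.0579 0.0443
bore [0.4771 0.2795 0.056 ]
stand [0.3663 0.2459 0.06  ] [array([0.3307, 0.2612]), array([0.3835, 0.2786]), array([0.4012, 0.2248]), array([0.353, 0.21 ])]
rodtop [0.368  0.2464 0.175 ]
[0.432 0.151 0.02 ]
[0.512 0.151 0.02 ]
[0.47  0.174 0.08 ]
[0.403 0.142 0.005]
[0.468 0.165 0.014]
```

```bash
python3 -m creep '[{"slide":[0,0,0],"spin":1,"grip":1},{"slide":[0,0,0],"spin":1,"grip":1},{"slide":[0,0,0],"spin":1,"grip":1},{"slide":[0,0,0],"spin":1,"grip":1},{"slide":[0,0,0],"spin":1,"grip":1},{"slide":[0,0,0],"spin":1,"grip":1},{"slide":[0,0,0],"spin":1,"grip":1},{"slide":[0,0,0],"spin":1,"grip":1},{"slide":[0,0,0],"spin":1,"grip":1},{"slide":[0,0,0],"spin":0.85,"grip":1},{"slide":[0,0,0],"spin":0,"grip":1},{"slide":[0,0,0],"spin":0,"grip":1}]'; cat >> h.py <<'E'
from scipy.spatial.transform import Rotation as R
def st(target=None):
    s=manip.sense(); q=np.array(s['eef_rot']); M=R.from_quat(q[[1,2,3,0]]).as_matrix()
    print('t',s['time'],'tcp',s['tcp_pos'].round(4),'xang',np.degrees(np.arctan2(M[1,0],M[0,0])).round(2),'tilt',np.degrees(np.arccos(-M[2,2])).round(2),'q',s['qpos'].round(2),'F',s['wrist_force'].round(2),'w',round(s['width']*88,2))
    if target is not None: print('slide units',(M.T@(np.array(target)-s['tcp_pos'])/.025).round(3))
    return s
E
python3 -c "
from h import *
st([.477,.279,.020])
snap('wrist','w3')"
```

```text
time: 3.75
tcp_pos: [0.4753, 0.2795, 0.2227]
eef_rot: [0.0, 0.997, -0.073, 0.0]
wrist_force: [1.2, -0.0, 0.2]
width: 0.999
t 3.75 tcp [0.4753 0.2795 0.2227] xang -8.38 tilt 0.0 q [ 0.51  0.32  1.79 -0.    1.03  2.23] F [ 1.18 -0.    0.18] w 87.93
slide units [0.07  0.01  8.107]
```

View pics/w3.png

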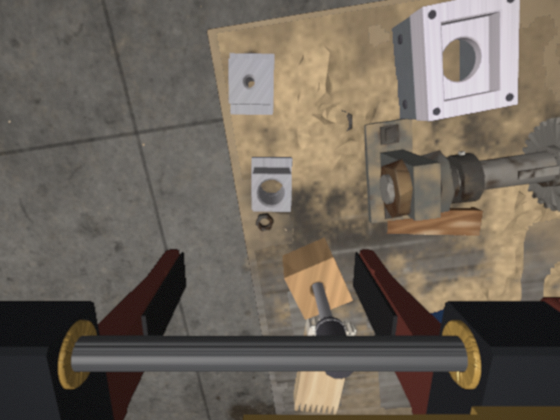

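```bash
python3 -c "
from h import *
crop('w3',235,140,305,235,6,'c8')"
```

```text
(no output)
```

View pics/c8.png

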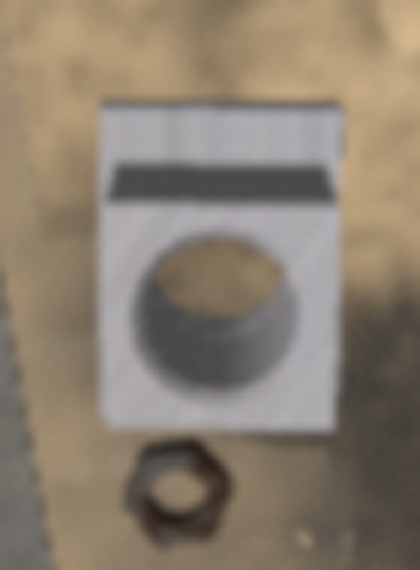

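```bash
python3 - <<'E'
from h import *
z=load('w3')
f=lambda u,v,h: wz(z,(u+.5)/6-.5+235,(v+.5)/6-.5+140,h).round(4)
print('bore',f(216,316,.056)); print('necktop',[f(u,v,.056)[:2] for u,v in [(104,200),(338,200),(336,432),(104,432)]])
print('sh',f(100,103,.016),f(343,103,.016)); print('nut',f(180,492,.01))
E
```

```text
bore [0.4769 0.2787 0.056 ]
necktop [array([0.4986, 0.2939]), array([0.4931, 0.2563]), array([0.4542, 0.2617]), array([0.4598, 0.3002])]
sh [0.5091 0.2948 0.016 ] [0.5028 0.2517 0.016 ]
nut [0.4323 0.292  0.01  ]
```

```bash
python3 -m creep '[{"slide":[0.07,0.01,1],"spin":0.01,"grip":1},{"slide":[0,0,1],"spin":0,"grip":1},{"slide":[0,0,1],"spin":0,"grip":1},{"slide":[0,0,1],"spin":0,"grip":1},{"slide":[0,0,1],"spin":0,"grip":1},{"slide":[0,0,1],"spin":0,"grip":1},{"slide":[0,0,1],"spin":0,"grip":1},{"slide":[0,0,0.8],"spin":0,"grip":1},{"slide":[0,0,0.3],"spin":0,"grip":1},{"slide":[0,0,0],"spin":0,"grip":1},{"slide":[0,0,0],"spin":0,"grip":1}]' 25; python3 -c "
from h import *
st([.477,.279,.020])"
python3 -m creep '[{"slide":[0,0,0],"spin":0,"grip":0.3},{"slide":[0,0,0],"spin":0,"grip":0.3},{"slide":[0,0,0],"spin":0,"grip":0.3},{"slide":[0,0,0],"spin":0,"grip":0.3},{"slide":[0,0,0],"spin":0,"grip":0.3},{"slide":[0,0,0],"spin":0,"grip":0.3}]' 25; python3 -c "
from h import *
st([.477,.279,.020])"
```

```text
time: 5.18
tcp_pos: [0.4772, 0.2798, 0.0209]
eef_rot: [-0.0, 0.997, -0.075, 0.001]
wrist_force: [0.2, -0.2, 0.0]
width: 1.001
t 5.175 tcp [0.4772 0.2798 0.0209] xang -8.58 tilt 0.07 q [ 0.51  0.63  1.89 -0.    0.63  2.23] F [ 0.23 -0.15  0.02] w 88.07
slide units [-0.004  0.033  0.038]
time: 5.92
tcp_pos: [0.4765, 0.2793, 0.0202]
eef_rot: [0.0, 0.997, -0.075, -0.0]
wrist_force: [-0.7, -2.5, 1.4]
width: 0.431
t 5.925 tcp [0.4765 0.2793 0.0202] xang -8.6 tilt 0.03 q [ 0.51  0.63  1.89 -0.    0.63  2.23] F [-0.74 -2.48  1.38] w 37.91
slide units [0.02  0.009 0.006]
```

```bash
python3 -m creep '[{"slide":[0,0,-0.5],"spin":0,"grip":0.3},{"slide":[0,0,-1],"spin":0,"grip":0.3},{"slide":[0,0,-1],"spin":0,"grip":0.3},{"slide":[0,0,-1],"spin":0,"grip":0.3},{"slide":[0,0,-1],"spin":0,"grip":0.3},{"slide":[0,0,-1],"spin":0,"grip":0.3},{"slide":[0,0,-0.5],"spin":0,"grip":0.3},{"slide":[0,0,0],"spin":0,"grip":0.3},{"slide":[0,0,0],"spin":-0.5,"grip":0.3},{"slide":[0,0,0],"spin":-0.58,"grip":0.3},{"slide":[0,0,0],"spin":0,"grip":0.3},{"slide":[0,0,0],"spin":0,"grip":0.3}]' 35; python3 -c "
from h import *
st([.572,.096,.170]); snap('side','s1'); crop('s1',180,120,420,320,3.3,'c9')"
```

```text
time: 7.42
tcp_pos: [0.4763, 0.2793, 0.1695]
eef_rot: [0.0, 1.0, 0.018, -0.001]
wrist_force: [0.8, -0.4, -0.9]
width: 0.428
t 7.425 tcp [0.4763 0.2793 0.1695] xang 2.09 tilt 0.07 q [0.51 0.39 1.83 0.   0.92 2.04] F [ 0.78 -0.42 -0.91] w 37.62
slide units [ 3.559  7.468 -0.021]
```

View pics/c9.png

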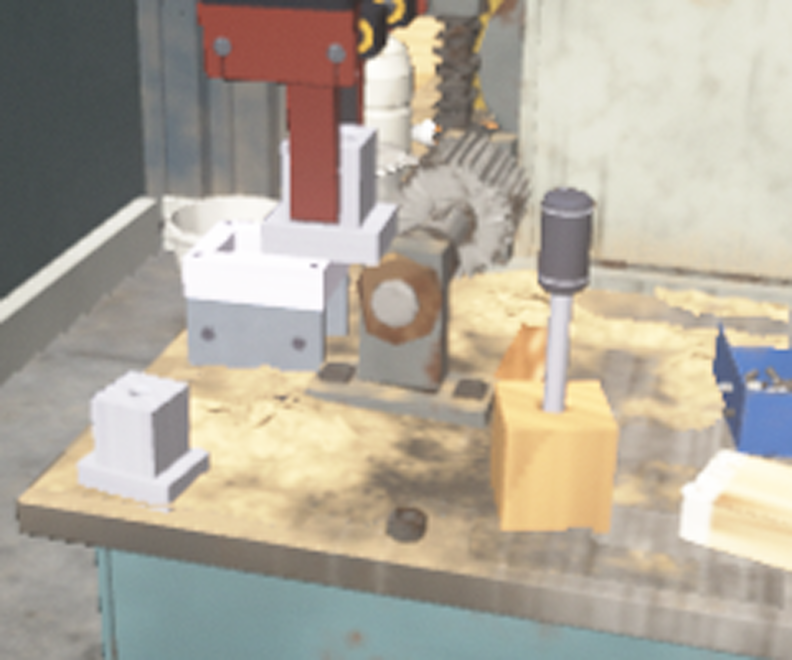

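The bush is level in the jaws, and nothing else has moved. I'm carrying it over the jig.

```bash
python3 -m creep '[{"slide":[0.25,0.47,0],"spin":0,"grip":0.3},{"slide":[0.45,0.95,0],"spin":0,"grip":0.3},{"slide":[0.45,0.95,0],"spin":0,"grip":0.3},{"slide":[0.45,0.95,0],"spin":0,"grip":0.3},{"slide":[0.45,0.95,0],"spin":0,"grip":0.3},{"slide":[0.45,0.95,0],"spin":0,"grip":0.3},{"slide":[0.45,0.95,0],"spin":0,"grip":0.3},{"slide":[0.41,0.9,0],"spin":0,"grip":0.3},{"slide":[0.2,0.4,0],"spin":-0.01,"grip":0.3},{"slide":[0,0,0],"spin":0,"grip":0.3},{"slide":[0,0,0],"spin":0,"grip":0.3},{"slide":[0,0,0],"spin":0,"grip":0.3}]' 35; python3 -c "
from h import *
st([.572,.096,.083]); snap('wrist','w4'); snap('scene','sc4');crop('sc4',290,100,430,290,3,'c10')"
```

```text
time: 8.98
tcp_pos: [0.5724, 0.097, 0.1702]
eef_rot: [-0.0, 1.0, 0.021, -0.0]
wrist_force: [-0.7, 0.6, -1.1]
width: 0.429
t 8.975 tcp [0.5724 0.097  0.1702] xang 2.35 tilt 0.01 q [0.15 0.42 1.77 0.   0.95 1.68] F [-0.68  0.59 -1.11] w 37.73
slide units [-0.018  0.04   3.486]
```

View pics/w4.png

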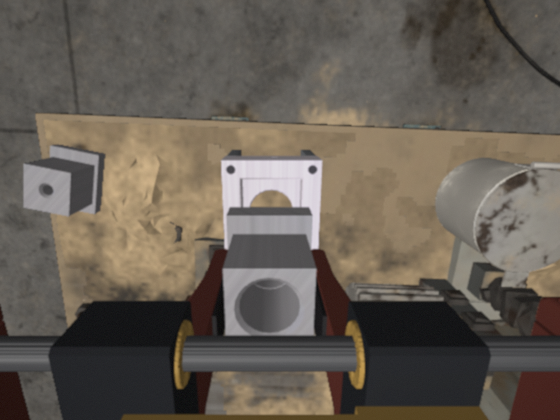

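View pics/c10.png

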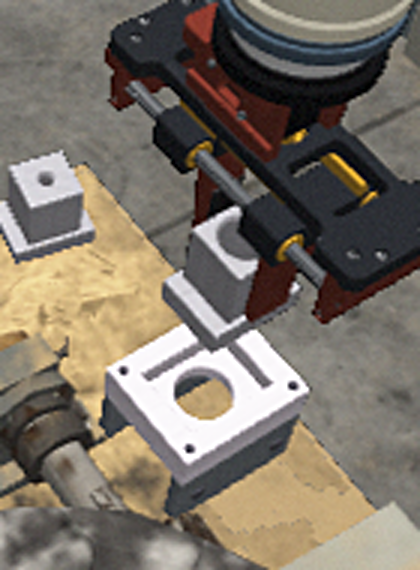

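```bash
python3 -c "
from h import *
crop('w4',210,140,335,250,6,'c11');crop('w4',215,200,325,340,5,'c12')"
```

```text
(no output)
```

View pics/c11.png

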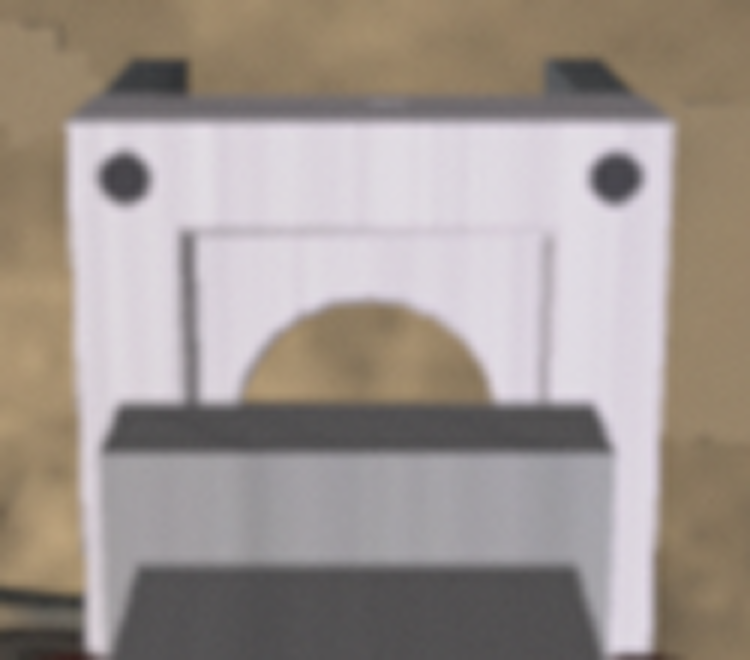

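View pics/c12.png

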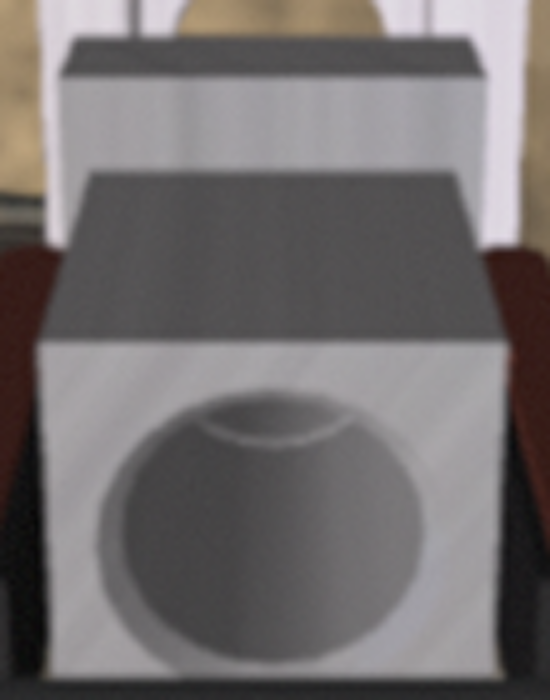

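```bash
python3 - <<'E'
from h import *
z=load('w4')
g=lambda u,v,h,x0=210,y0=140,s=6: wz(z,(u+.5)/s-.5+x0,(v+.5)/s-.5+y0,h)[:2]
a=np.radians(2.2); ex=np.array([np.cos(a),np.sin(a)]); ey=np.array([-np.sin(a),np.cos(a)])
def rep(n,l,r,half,exp):
    m=(l+r)/2; d=l-r; print(n,'mid',m.round(4),'len',np.linalg.norm(d).round(4),exp,'yaw',(np.degrees(np.arctan2(d[1],d[0]))-90).round(2),'centre',(m-half*ex).round(4))
rep('jig outer',g(67,122,.075),g(675,122,.075),.045,.076)
rep('jig holes',g(125,178,.075),g(615,178,.075),.038,.062)
rep('recess',g(182,231,.075),g(550,231,.075),.0305,.047)
rep('sh top',g(102,452,.1662),g(612,452,.1662),.029,.044)
rep('sh bot',g(122,407,.1502),g(592,407,.1502),.029,.044)
rep('neck',g(38,342,.2062,215,200,5),g(508,342,.2062,215,200,5),.019,.038)
print('tcp',z['d'][304,290])
E
```

```text
jig outer mid [0.6166 0.0977] len 0.0763 0.076 yaw 2.36 centre [0.5716 0.096 ]
jig holes mid [0.6095 0.0975] len 0.062 0.062 yaw 2.36 centre [0.5716 0.0961]
recess mid [0.6027 0.0978] len 0.0469 0.047 yaw 2.36 centre [0.5722 0.0966]
sh top mid [0.6018 0.0989] len 0.0434 0.044 yaw 2.37 centre [0.5728 0.0978]
sh bot mid [0.6011 0.0988] len 0.0435 0.044 yaw 2.37 centre [0.5722 0.0977]
neck mid [0.5917 0.0984] len 0.0383 0.038 yaw 2.37 centre [0.5727 0.0977]
tcp 0.1649017
```

```bash
python3 -m creep '[{"slide":[-0.03,0.055,0.5],"spin":0,"grip":0.3},{"slide":[0,0,0.8],"spin":0,"grip":0.3},{"slide":[0,0,0.8],"spin":0,"grip":0.3},{"slide":[0,0,0.5],"spin":0,"grip":0.3},{"slide":[0,0,0.2],"spin":0,"grip":0.3},{"slide":[0,0,0],"spin":0,"grip":0.3},{"slide":[0,0,0],"spin":0,"grip":0.3}]' 35; python3 -c "
from h import *
st([.572,.096,.079]); snap('wrist','w5'); crop('w5',205,130,345,250,5.5,'c13')
snap('scene','sc5');crop('sc5',310,140,420,290,4,'c14')"
```

```text
time: 9.95
tcp_pos: [0.5726, 0.095, 0.1008]
eef_rot: [-0.0, 1.0, 0.02, 0.001]
wrist_force: [1.2, 0.2, -1.5]
width: 0.429
t 9.95 tcp [0.5726 0.095  0.1008] xang 2.3 tilt 0.07 q [0.14 0.52 1.81 0.   0.81 1.67] F [ 1.17  0.22 -1.48] w 37.76
slide units [-0.022 -0.04   0.871]
```

View pics/c13.png

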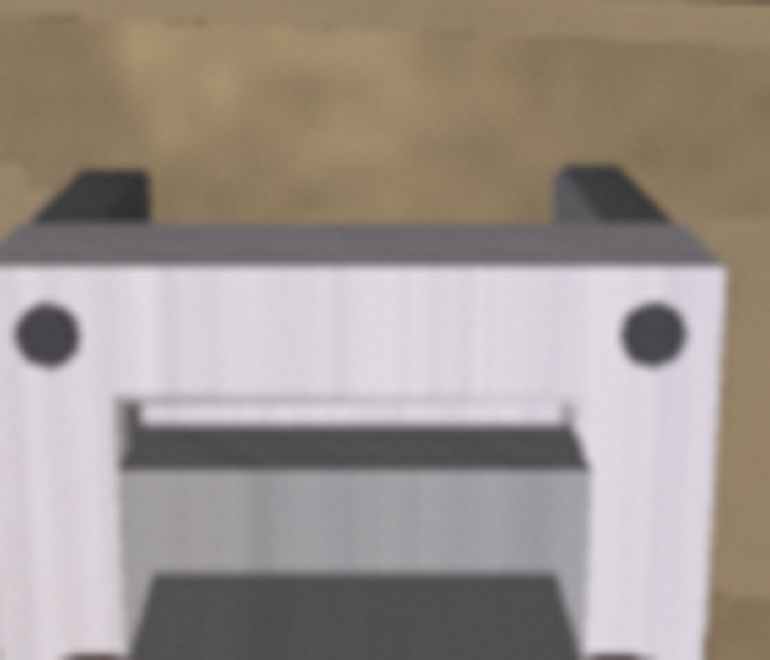

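View pics/c14.png

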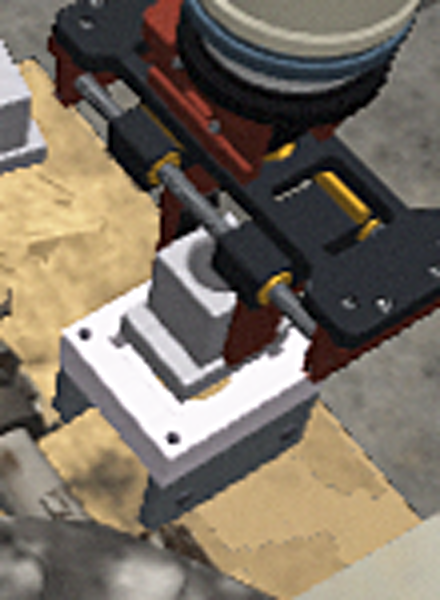

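```bash
python3 - <<'E'
from h import *
z=load('w5')
g=lambda u,v,h,x0=205,y0=130,s=5.5: wz(z,(u+.5)/s-.5+x0,(v+.5)/s-.5+y0,h)[:2]
a=np.radians(2.3); ex=np.array([np.cos(a),np.sin(a)])
def rep(n,l,r,half,exp):
    m=(l+r)/2; d=l-r; print(n,'len',np.linalg.norm(d).round(4),exp,'yaw',(np.degrees(np.arctan2(d[1],d[0]))-90).round(2),'centre',(m-half*ex).round(4))
rep('jig holes',g(48,335,.075),g(654,335,.075),.038,.062)
rep('recess',g(116,400,.075),g(577,400,.075),.0305,.047)
rep('sh top',g(120,468,.0966),g(590,468,.0966),.029,.044)
rep('sh bot',g(133,428,.0806),g(572,428,.0806),.029,.044)
E
```

```text
jig holes len 0.0623 0.062 yaw 2.32 centre [0.5716 0.096 ]
recess len 0.0479 0.047 yaw 2.32 centre [0.5722 0.0965]
sh top len 0.0437 0.044 yaw 2.32 centre [0.573  0.0956]
sh bot len 0.0444 0.044 yaw 2.32 centre [0.5723 0.0959]
```

```bash
python3 -m creep '[{"slide":[-0.02,-0.015,0.2],"spin":0,"grip":0.3},{"slide":[0,0,0.2],"spin":0,"grip":0.3},{"slide":[0,0,0.15],"spin":0,"grip":0.3},{"slide":[0,0,0.1],"spin":0,"grip":0.3},{"slide":[0,0,0.1],"spin":0,"grip":0.3},{"slide":[0,0,0],"spin":0,"grip":0.3}]' 35; python3 -c "
from h import *
st([.572,.096,.079])"
```

```text
time: 10.8
tcp_pos: [0.5715, 0.0953, 0.0812]
eef_rot: [0.0, 1.0, 0.02, -0.0]
wrist_force: [-0.0, -0.2, -1.0]
width: 0.43
t 10.8 tcp [0.5715 0.0953 0.0812] xang 2.3 tilt 0.02 q [ 0.14  0.55  1.81 -0.    0.77  1.68] F [-0.   -0.24 -1.01] w 37.84
slide units [ 0.023 -0.028  0.089]
```

```bash
python3 -m creep '[{"slide":[0,0,0.04],"spin":0,"grip":0.3},{"slide":[0,0,0.04],"spin":0,"grip":0.3},{"slide":[0,0,0],"spin":0,"grip":0.3}]' 35; python3 -m creep '[{"slide":[0,0,0.03],"spin":0,"grip":0.3},{"slide":[0,0,0],"spin":0,"grip":0.3}]'
```

```text
time: 11.18
tcp_pos: [0.5715, 0.0953, 0.0794]
eef_rot: [0.0, 1.0, 0.02, -0.0]
wrist_force: [-0.3, -0.7, -2.0]
width: 0.432
time: 11.42
tcp_pos: [0.5717, 0.0953, 0.0792]
eef_rot: [-0.0, 1.0, 0.02, 0.0]
wrist_force: [-2.2, -0.1, 4.5]
width: 0.426
```

Contact at the expected height. I'm pressing further.

```bash
python3 -m creep '[{"slide":[0,0,0.02],"spin":0,"grip":0.3},{"slide":[0,0,0],"spin":0,"grip":0.3}]'; python3 -m creep '[{"slide":[0,0,0.015],"spin":0,"grip":0.3},{"slide":[0,0,0],"spin":0,"grip":0.3}]'
```

```text
time: 11.68
tcp_pos: [0.5717, 0.0953, 0.0791]
eef_rot: [-0.0, 1.0, 0.02, 0.0]
wrist_force: [-4.7, -0.8, 9.5]
width: 0.429
time: 11.92
tcp_pos: [0.5717, 0.0953, 0.0791]
eef_rot: [-0.0, 1.0, 0.02, 0.0]
wrist_force: [-5.4, -1.3, 13.0]
width: 0.432
```

```bash
python3 -m creep '[{"slide":[0,0,0],"spin":0,"grip":0.3},{"slide":[0,0,0],"spin":0,"grip":0.3},{"slide":[0,0,-0.02],"spin":0,"grip":0.3},{"slide":[0,0,0],"spin":0,"grip":0.9},{"slide":[0,0,0],"spin":0,"grip":0.9},{"slide":[0,0,0],"spin":0,"grip":0.9},{"slide":[0,0,0],"spin":0,"grip":0.9},{"slide":[0,0,0],"spin":0,"grip":0.9}]'; python3 -c "
from h import *
st(); snap('wrist','w6'); crop('w6',190,130,350,250,5,'c15')
snap('scene','sc6');crop('sc6',310,140,420,290,4,'c16')"
```

```text
time: 12.92
tcp_pos: [0.5716, 0.0953, 0.0782]
eef_rot: [0.0, 1.0, 0.02, -0.0]
wrist_force: [-0.0, -0.3, 0.2]
width: 0.894
t 12.925 tcp [0.5716 0.0953 0.0782] xang 2.3 tilt 0.01 q [ 0.14  0.56  1.82 -0.    0.77  1.68] F [-0.05 -0.31  0.24] w 78.7
```

View pics/c15.png

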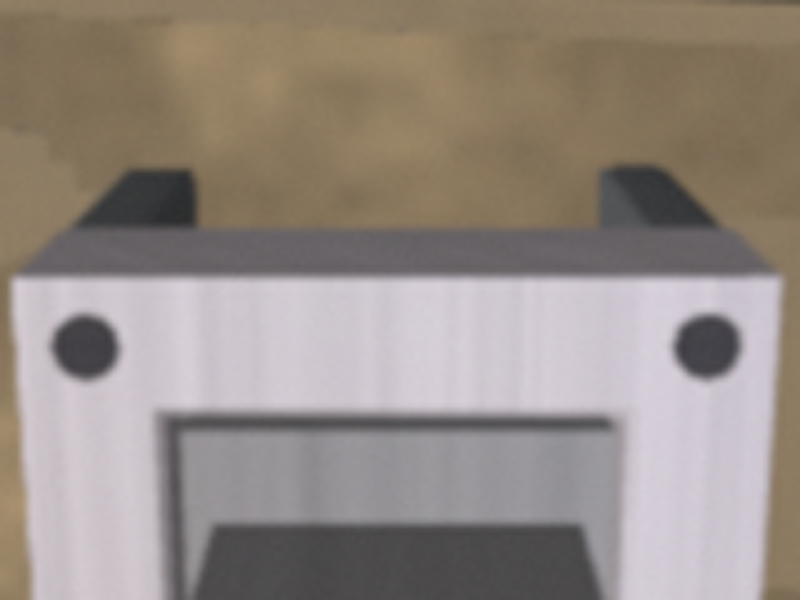

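View pics/c16.png

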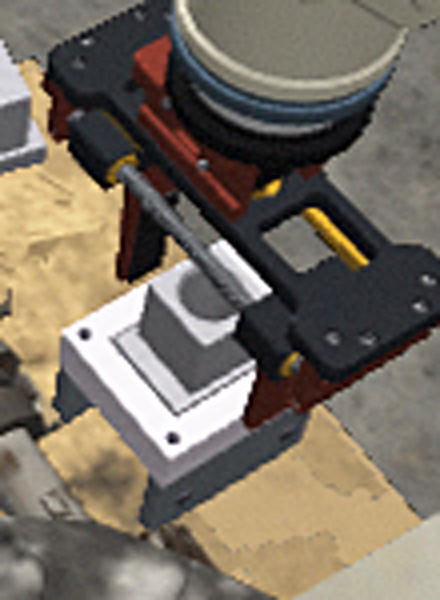

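```bash
python3 -m creep '[{"slide":[0,0,-0.5],"spin":0,"grip":0.9},{"slide":[0,0,-1],"spin":0,"grip":0.9},{"slide":[0,0,-1],"spin":0,"grip":0.9},{"slide":[0,0,-1],"spin":0,"grip":0.9},{"slide":[0,0,-1],"spin":0,"grip":0.9},{"slide":[0,0,-1],"spin":0,"grip":0.9},{"slide":[0,0,-0.5],"spin":0,"grip":0.9},{"slide":[0,0,0],"spin":0,"grip":0.9},{"slide":[0,0,0],"spin":0,"grip":0.9},{"slide":[0,0,0],"spin":0,"grip":0.9}]'; python3 -c "
from h import *
st(); snap('wrist','w7'); crop('w7',195,130,345,290,5,'c17')"
```

```text
time: 14.28
tcp_pos: [0.571, 0.0952, 0.2272]
eef_rot: [0.0, 1.0, 0.02, -0.001]
wrist_force: [-0.4, -0.9, -0.2]
width: 0.897
t 14.275 tcp [0.571  0.0952 0.2272] xang 2.3 tilt 0.11 q [0.14 0.35 1.73 0.   1.06 1.68] F [-0.39 -0.88 -0.2 ] w 78.96
```

View pics/c17.png

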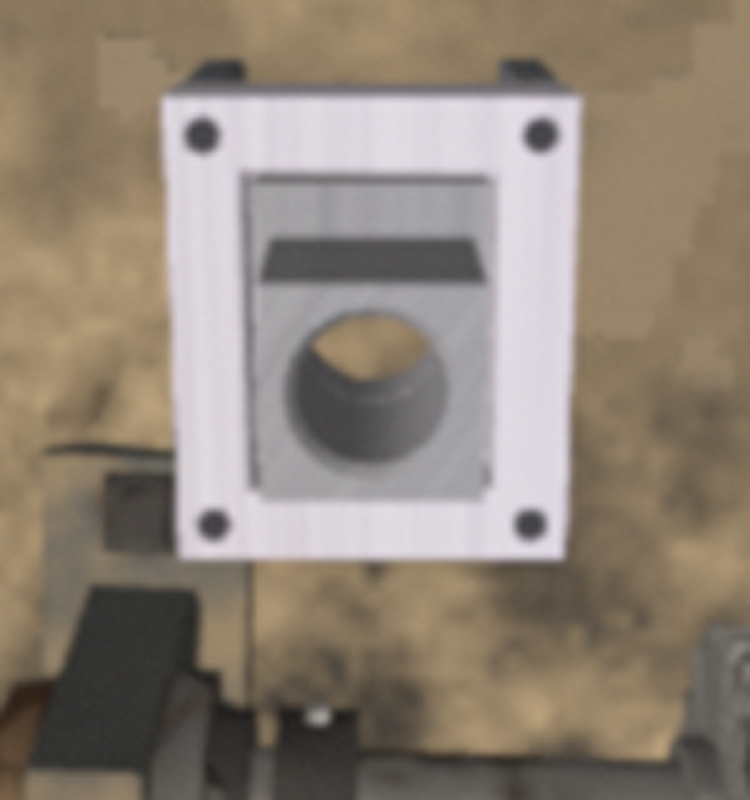

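```bash
python3 - <<'E'
from h import *
z=load('w7')
g=lambda u,v,h,x0=195,y0=130,s=5: wz(z,(u+.5)/s-.5+x0,(v+.5)/s-.5+y0,h)[:2]
l,r,t,b=g(286,390,.115),g(449,390,.115),g(367,308,.115),g(367,472,.115)
print('bore',((l+r)/2).round(4),((t+b)/2).round(4),np.linalg.norm(l-r),np.linalg.norm(t-b))
P=np.array([g(257,283,.115),g(493,283,.115),g(490,498,.115),g(261,498,.115)]);print('neck',P.mean(0).round(4),np.linalg.norm(P[0]-P[1]),np.linalg.norm(P[1]-P[2]))
Q=np.array([g(202,135,.075),g(540,135,.075),g(530,525,.075),g(214,525,.075)]);print('jig',Q.mean(0).round(4))
E
```

```text
bore [0.5725 0.0967] [0.5723 0.0968] 0.027286323838692565 0.028610163698910125
neck [0.5721 0.0954] 0.03876437503926249 0.0375212524999762
jig [0.5714 0.096 ]
```

```bash
python3 -c "
from h import *
st([.367,.246,.227])"; python3 -m creep '[{"slide":[-0.5,-0.4,0],"spin":0,"grip":1},{"slide":[-0.9,-0.65,0],"spin":0,"grip":1},{"slide":[-0.9,-0.65,0],"spin":0,"grip":1},{"slide":[-0.9,-0.65,0],"spin":0,"grip":1},{"slide":[-0.9,-0.65,0],"spin":0,"grip":1},{"slide":[-0.9,-0.65,0],"spin":0,"grip":1},{"slide":[-0.9,-0.65,0],"spin":0,"grip":1},{"slide":[-0.8,-0.7,0],"spin":0,"grip":1},{"slide":[-0.8,-0.7,0],"spin":0,"grip":1},{"slide":[0,0,0],"spin":0,"grip":1},{"slide":[0,0,0],"spin":0,"grip":1}]'; python3 -c "
from h import *
st([.367,.246,.227]);snap('wrist','w8')"
```

```text
t 14.325 tcp [0.5711 0.0952 0.2273] xang 2.3 tilt 0.1 q [ 0.14  0.35  1.73 -0.    1.06  1.68] F [ 0.57 -0.51 -0.85] w 79.49
slide units [-7.914 -6.355  0.026]
time: 15.7
tcp_pos: [0.3785, 0.2301, 0.2283]
eef_rot: [0.0, 1.0, 0.02, 0.0]
wrist_force: [-0.3, 0.0, 0.1]
width: 1.0
t 15.7 tcp [0.3785 0.2301 0.2283] xang 2.34 tilt 0.02 q [ 0.52  0.14  2.01 -0.    0.99  2.05] F [-0.33  0.03  0.11] w 87.99
slide units [-0.433 -0.653  0.054]
```

View pics/w8.png

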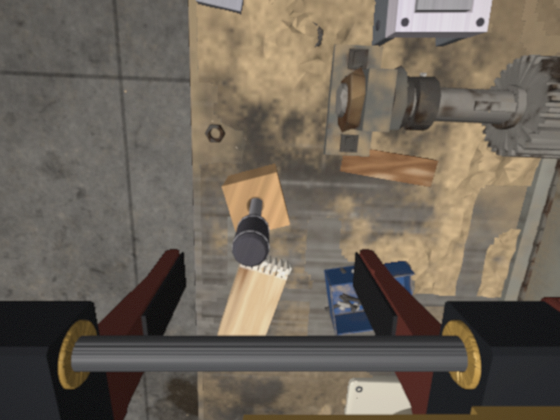

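```bash
python3 -c "
from h import *
crop('w8',210,160,310,280,6,'c18')"
```

```text
(no output)
```

View pics/c18.png

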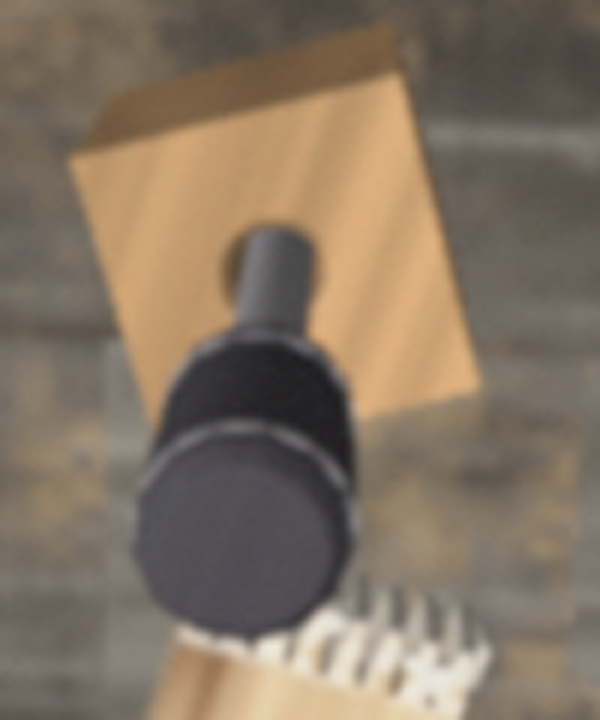

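```bash
python3 - <<'E'
from h import *
z=load('w8')
g=lambda u,v,h,x0=210,y0=160,s=6: wz(z,(u+.5)/s-.5+x0,(v+.5)/s-.5+y0,h)[:2]
p=g(244,532,.175)
print('rodtop',p,(g(135,532,.175)-g(355,532,.175)),'stand',(g(72,160,.06)+g(482,383,.06))/2, 'shaft', g(277,265,.06))
st([*( .6*p+.4*np.array([.367,.2459])),.133])
E
```

```text
rodtop [0.36803413 0.24320121] [-0.0010275   0.02499731] stand [0.36609321 0.24310665] shaft [0.36751915 0.24371489]
t 15.75 tcp [0.3788 0.23   0.2284] xang 2.3 tilt 0.02 q [ 0.52  0.14  2.01 -0.    0.99  2.05] F [-0.28 -0.54 -0.12] w 88.46
slide units [-0.425 -0.59   3.814]
```

```bash
python3 -m creep '[{"slide":[-0.43,-0.6,0],"spin":0,"grip":1},{"slide":[0,0,0],"spin":0,"grip":1},{"slide":[0,0,0.9],"spin":0,"grip":1},{"slide":[0,0,1],"spin":0,"grip":1},{"slide":[0,0,1],"spin":0,"grip":1},{"slide":[0,0,0.7],"spin":0,"grip":1},{"slide":[0,0,0.2],"spin":0,"grip":1},{"slide":[0,0,0],"spin":0,"grip":1},{"slide":[0,0,0],"spin":0,"grip":1}]'; python3 -c "
from h import *
st([.3675,.2445,.133]);snap('wrist','w9')"
```

```text
time: 16.88
tcp_pos: [0.3678, 0.2448, 0.1339]
eef_rot: [-0.0, 1.0, 0.02, 0.001]
wrist_force: [-0.2, -0.1, -1.3]
width: 0.998
t 16.875 tcp [0.3678 0.2448 0.1339] xang 2.29 tilt 0.07 q [ 0.56  0.3   2.09 -0.    0.75  2.09] F [-0.16 -0.14 -1.27] w 87.82
slide units [-0.011  0.013  0.038]
```

View pics/w9.png

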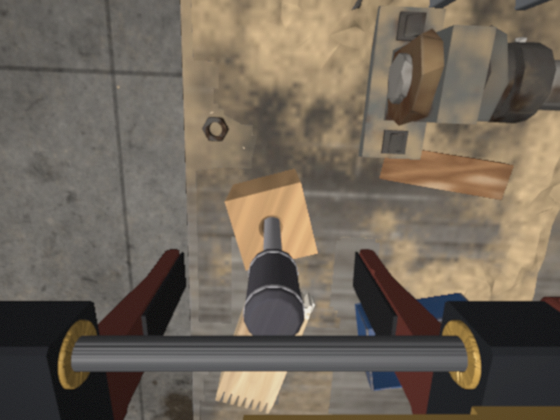

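```bash
python3 -m creep '[{"slide":[0,0.06,0.03],"spin":0,"grip":1},{"slide":[0,0,0],"spin":0,"grip":0.15},{"slide":[0,0,0],"spin":0,"grip":0.15},{"slide":[0,0,0],"spin":0,"grip":0.15},{"slide":[0,0,0],"spin":0,"grip":0.15},{"slide":[0,0,0],"spin":0,"grip":0.15},{"slide":[0,0,0],"spin":0,"grip":0.15},{"slide":[0,0,0],"spin":0,"grip":0.15},{"slide":[0,0,0],"spin":0,"grip":0.15}]' 40; python3 -c "
from h import *
st();snap('wrist','w10');snap('side','s10');crop('s10',290,100,400,300,3,'c19')"
```

```text
time: 18.05
tcp_pos: [0.3672, 0.2431, 0.1325]
eef_rot: [0.0, 1.0, 0.02, -0.0]
wrist_force: [0.0, -0.7, 0.1]
width: 0.286
t 18.05 tcp [0.3672 0.2431 0.1325] xang 2.3 tilt 0.01 q [ 0.56  0.3   2.09 -0.    0.75  2.09] F [ 0.04 -0.73  0.14] w 25.17
```

View pics/w10.png

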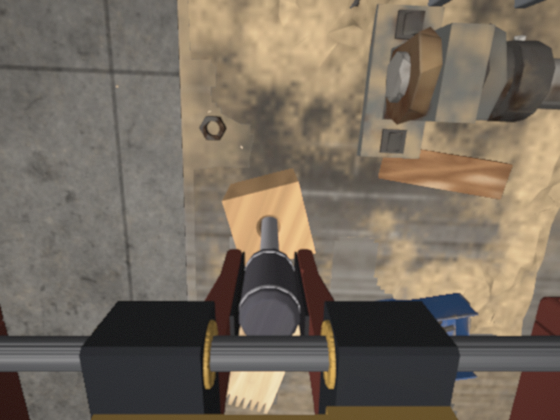

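View pics/c19.png

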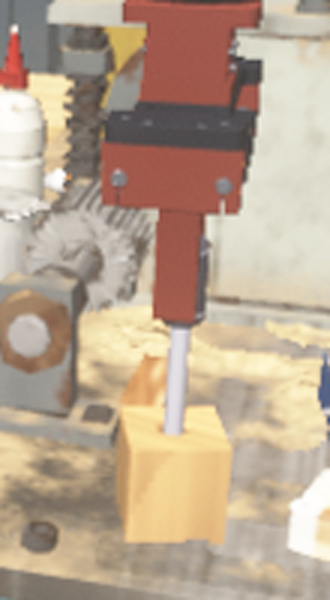

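```bash
python3 -m creep '[{"slide":[0,0,-0.3],"spin":0,"grip":0.15},{"slide":[0,0,-0.6],"spin":0,"grip":0.15},{"slide":[0,0,-0.8],"spin":0,"grip":0.15},{"slide":[0,0,-0.8],"spin":0,"grip":0.15},{"slide":[0,0,-0.8],"spin":0,"grip":0.15},{"slide":[0,0,-0.8],"spin":0,"grip":0.15},{"slide":[0,0,-0.8],"spin":0,"grip":0.15},{"slide":[0,0,-0.6],"spin":0,"grip":0.15},{"slide":[0,0,-0.3],"spin":0,"grip":0.15},{"slide":[0,0,0],"spin":0,"grip":0.15},{"slide":[0,0,0],"spin":0,"grip":0.15}]' 40; python3 -c "
from h import *
st([.572,.0957,.2775]);snap('wrist','w11');snap('side','s11');crop('s11',260,20,420,260,2.5,'c20');snap('scene','sc11');crop('sc11',120,60,320,260,3,'c21')"
```

```text
time: 19.52
tcp_pos: [0.3668, 0.243, 0.2769]
eef_rot: [0.0, 1.0, 0.02, -0.001]
wrist_force: [-0.5, -0.4, -2.2]
width: 0.287
t 19.525 tcp [0.3668 0.243  0.2769] xang 2.3 tilt 0.07 q [ 0.56  0.07  1.96 -0.    1.11  2.09] F [-0.53 -0.39 -2.21] w 25.26
slide units [ 7.963  6.215 -0.029]
```

View pics/c20.png

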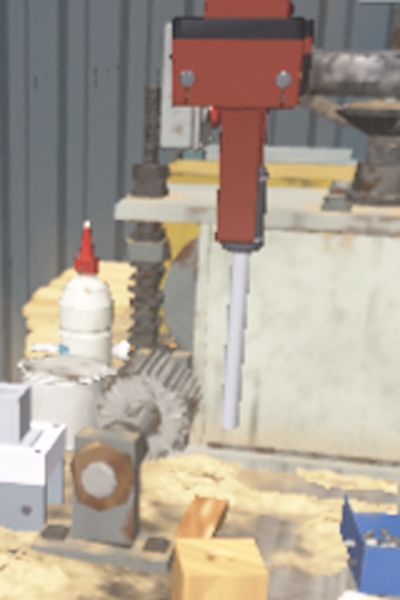

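View pics/c21.png

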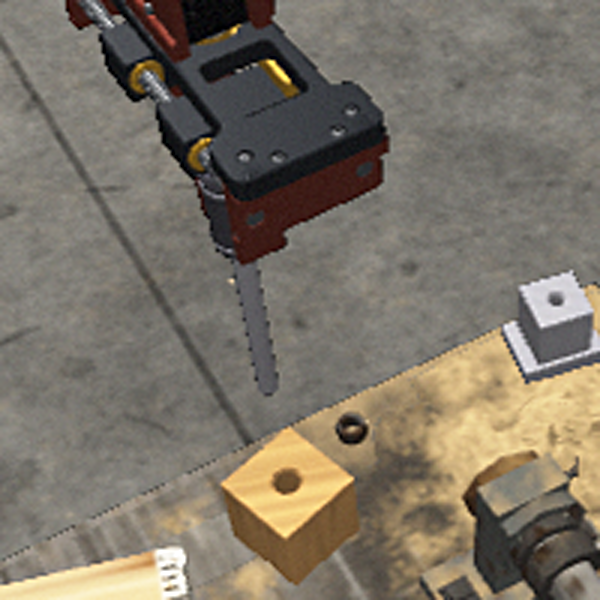

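View pics/w11.png

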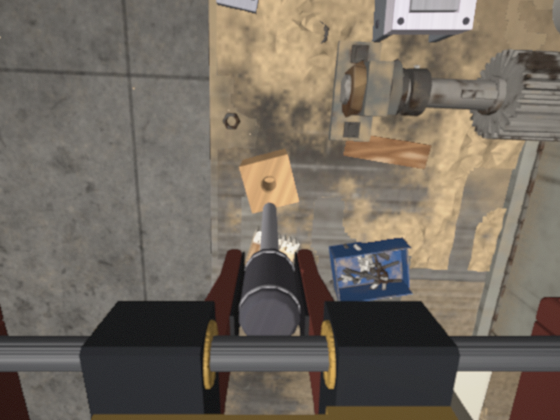

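```bash
cat >> h.py <<'E'
def tri(obs):
    A=np.zeros((3,3));b=np.zeros(3);L=[]
    for fn,u,v in obs:
        z=load(fn); o=w(z,u,v,0.0); d=w(z,u,v,1.0)-o; d/=np.linalg.norm(d); P=np.eye(3)-np.outer(d,d); A+=P; b+=P@o; L.append((o,P))
    x=np.linalg.solve(A,b); return x.round(4),[np.linalg.norm(P@(x-o)).round(4) for o,P in L]
def proj(fn,p):
    z=load(fn); f,cx,cy=K(z); q=z['world_to_cam']@np.append(p,1); return np.array([cx+f*q[0]/-q[2], cy-f*q[1]/-q[2]]).round(1)
E
python3 - <<'E'
from h import *
print('tip',tri([('s11',352.4,191.0),('sc11',209,189.7),('w11',269,207)]))
print('sh',tri([('s11',355.9,121),('sc11',201,148)]))
for fn in ('s11','sc11','w11'):
    print(fn,[proj(fn,np.array([.3668,.243,h])) for h in (.1544,.2694,.3194)])
E
python3 -c "
from h import *
crop('s11',330,100,380,210,7,'c22');crop('sc11',180,120,230,210,7,'c23');crop('w11',230,190,310,350,4.5,'c24')"
```

```text
tip (array([0.3635, 0.2427, 0.1522]), [np.float64(0.0025), np.float64(0.0007), np.float64(0.0021)])
sh (array([0.3627, 0.2336, 0.2647]), [np.float64(0.0015), np.float64(0.0015)])
s11 [array([348.9, 189.9]), array([353.6, 119.3]), array([355.8,  85.5])]
sc11 [array([210.2, 187.8]), array([201.1, 139.8]), array([196.4, 114.5])]
w11 [array([269.7, 206.2]), array([270.2, 264.5]), array([270.7, 318.6])]
```

View pics/c22.png

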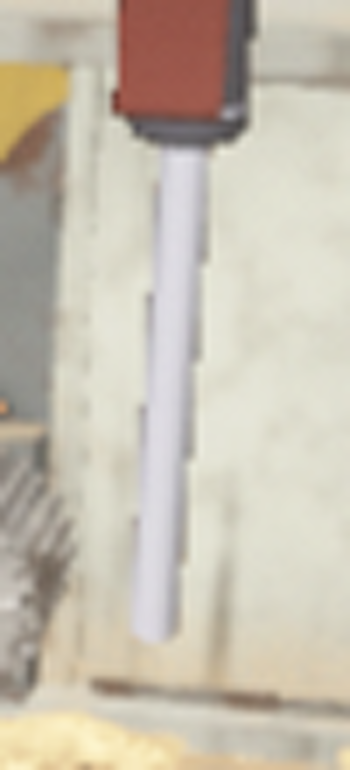

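View pics/c23.png

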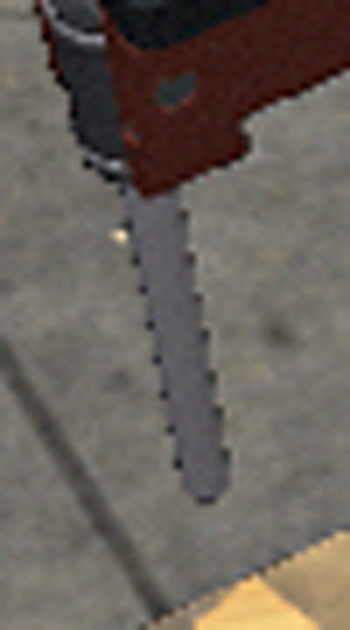

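View pics/c24.png

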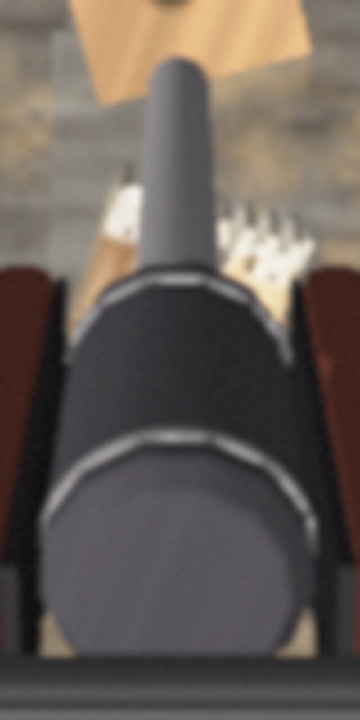

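The rod hangs upright: the wrist view puts the tip at about (269.6,206), against (269.7,206.2) predicted for a vertical rod, and the side slope matches within about 0.3°. I'm carrying it over.

```bash
python3 -m creep '[{"slide":[0.4,0.3,0],"spin":0,"grip":0.15},{"slide":[0.7,0.55,0],"spin":0,"grip":0.15},{"slide":[0.7,0.55,0],"spin":0,"grip":0.15},{"slide":[0.7,0.55,0],"spin":0,"grip":0.15},{"slide":[0.7,0.55,0],"spin":0,"grip":0.15},{"slide":[0.7,0.55,0],"spin":0,"grip":0.15},{"slide":[0.7,0.55,0],"spin":0,"grip":0.15},{"slide":[0.7,0.55,0],"spin":0,"grip":0.15},{"slide":[0.7,0.55,0],"spin":0,"grip":0.15},{"slide":[0.7,0.55,0],"spin":0,"grip":0.15},{"slide":[0.7,0.55,0],"spin":0,"grip":0.15},{"slide":[0.4,0.3,0],"spin":0,"grip":0.15}]' 40; python3 -m creep '[{"slide":[0,0,0],"spin":0,"grip":0.15},{"slide":[0,0,0],"spin":0,"grip":0.15}]';python3 -c "
from h import *
st([.572,.0957,.2775])"
```

```text
time: 21.18
tcp_pos: [0.5694, 0.0977, 0.2774]
eef_rot: [-0.0, 1.0, 0.02, -0.0]
wrist_force: [-0.0, -0.2, -1.6]
width: 0.288
time: 21.42
tcp_pos: [0.5677, 0.0989, 0.2774]
eef_rot: [-0.0, 1.0, 0.02, -0.0]
wrist_force: [-0.2, 0.5, -2.3]
width: 0.287
t 21.425 tcp [0.5677 0.0989 0.2774] xang 2.31 tilt 0.04 q [0.15 0.29 1.69 0.   1.16 1.68] F [-0.25  0.51 -2.32] w 25.28
slide units [ 0.167  0.134 -0.005]
```

```bash
python3 -m creep '[{"slide":[0.17,0.13,0],"spin":0,"grip":0.15},{"slide":[0,0,0],"spin":0,"grip":0.15},{"slide":[0,0,0],"spin":0,"grip":0.15},{"slide":[0,0,0],"spin":0,"grip":0.15}]';python3 -c "
from h import *
st([.572,.0957,.2775]);snap('wrist','w12');snap('side','s12');crop('s12',190,20,350,260,2.5,'c25');snap('scene','sc12');crop('sc12',270,80,430,280,3,'c26')"
```

```text
time: 21.92
tcp_pos: [0.5724, 0.0956, 0.2776]
eef_rot: [-0.0, 1.0, 0.02, -0.0]
wrist_force: [-0.6, 0.4, -2.2]
width: 0.29
t 21.925 tcp [0.5724 0.0956 0.2776] xang 2.31 tilt 0.0 q [0.15 0.3  1.68 0.   1.16 1.68] F [-0.61  0.44 -2.21] w 25.53
slide units [-0.017 -0.003  0.003]
```

View pics/c25.png

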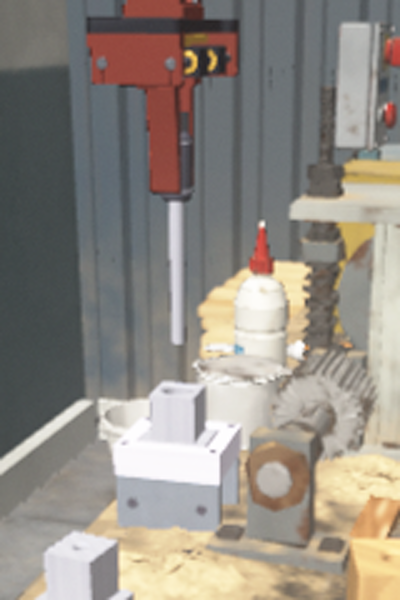

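View pics/c26.png

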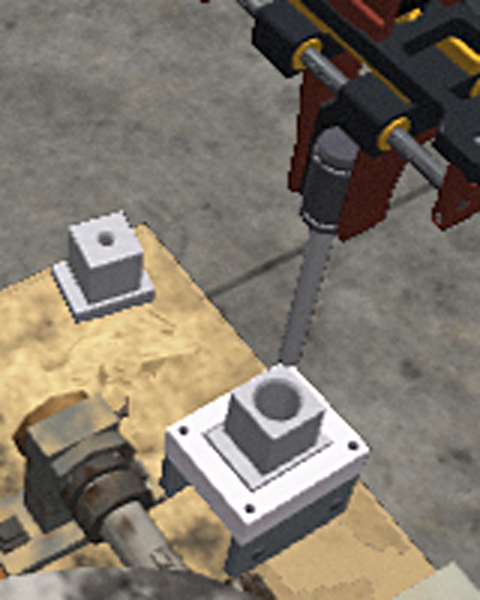

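View pics/w12.png

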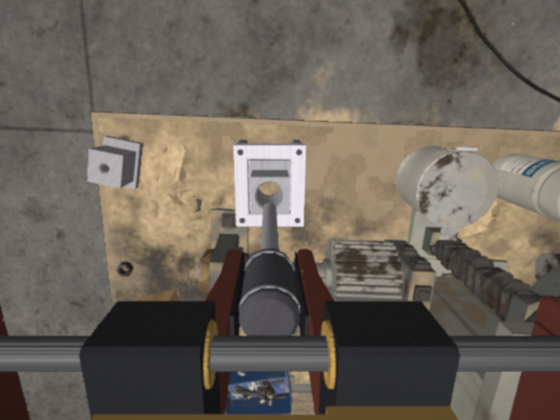

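```bash
python3 - <<'E'
from h import *
for fn in ('sc12','s12','w12'):
    print(fn,'tip',proj(fn,[.5724,.0956,.155]),'bore',proj(fn,[.572,.0957,.115]),'+x5',proj(fn,[.577,.0957,.115]),'+y5',proj(fn,[.572,.1007,.115]))
crop('sc12',335,170,395,240,9,'c27');crop('s12',235,130,285,205,9,'c28');crop('w12',230,140,310,240,7,'c29')
E
```

```text
sc12 tip [366.8 198.5] bore [362.8 212.4] +x5 [365.2 211.1] +y5 [361.  210.3]
s12 tip [259.1 156.5] bore [259.5 175.1] +x5 [257.3 174.9] +y5 [258.8 175.9]
w12 tip [269.9 206.4] bore [269.7 195.5] +x5 [269.9 190.5] +y5 [264.6 195.3]
```

View pics/c27.png

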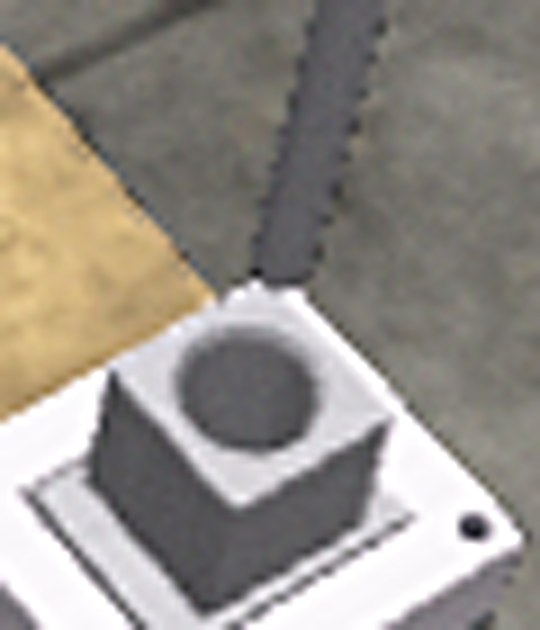

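View pics/c28.png

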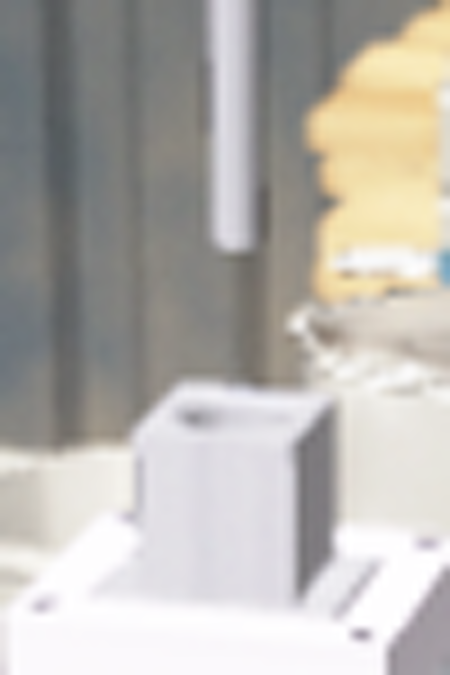

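View pics/c29.png

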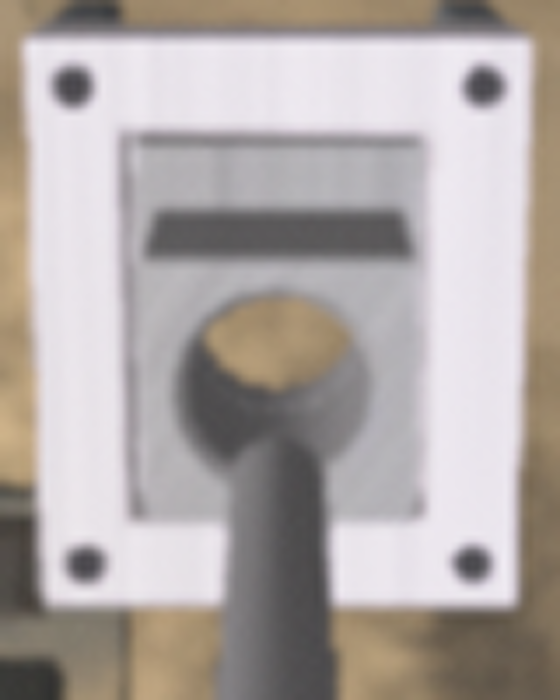

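```bash
python3 -m creep '[{"slide":[-0.01,0,0.3],"spin":0,"grip":0.15},{"slide":[0,0,0.5],"spin":0,"grip":0.15},{"slide":[0,0,0.5],"spin":0,"grip":0.15},{"slide":[0,0,0.4],"spin":0,"grip":0.15},{"slide":[0,0,0.3],"spin":0,"grip":0.15},{"slide":[0,0,0.1],"spin":0,"grip":0.15},{"slide":[0,0,0],"spin":0,"grip":0.15},{"slide":[0,0,0],"spin":0,"grip":0.15}]';python3 -c "
from h import *
st([.572,.0956,.148]);snap('wrist','w13');crop('w13',220,130,320,250,6,'c30');snap('scene','sc13');crop('sc13',325,140,405,250,7,'c31')"
```

```text
time: 23.08
tcp_pos: [0.5726, 0.0956, 0.2255]
eef_rot: [-0.0, 1.0, 0.02, 0.0]
wrist_force: [-0.3, 0.6, -1.4]
width: 0.287
t 23.075 tcp [0.5726 0.0956 0.2255] xang 2.3 tilt 0.05 q [0.14 0.35 1.73 0.   1.06 1.68] F [-0.32  0.63 -1.41] w 25.23
slide units [-0.027 -0.     3.099]
```

View pics/c30.png

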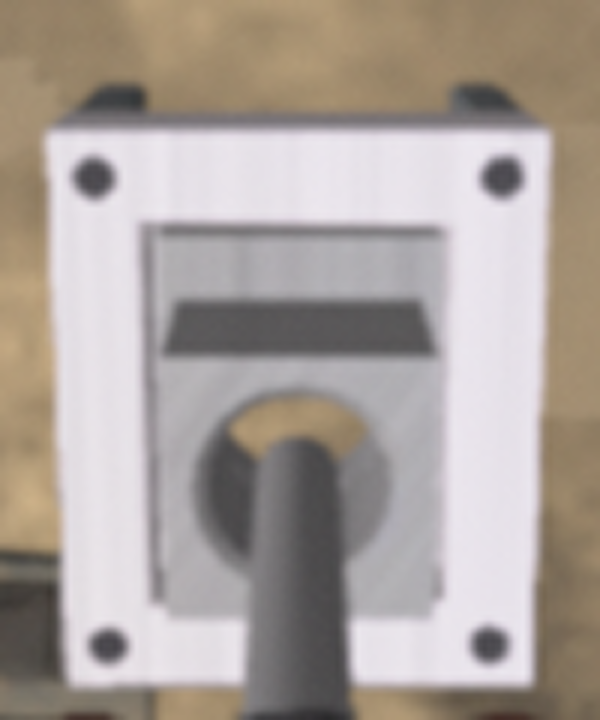

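View pics/c31.png

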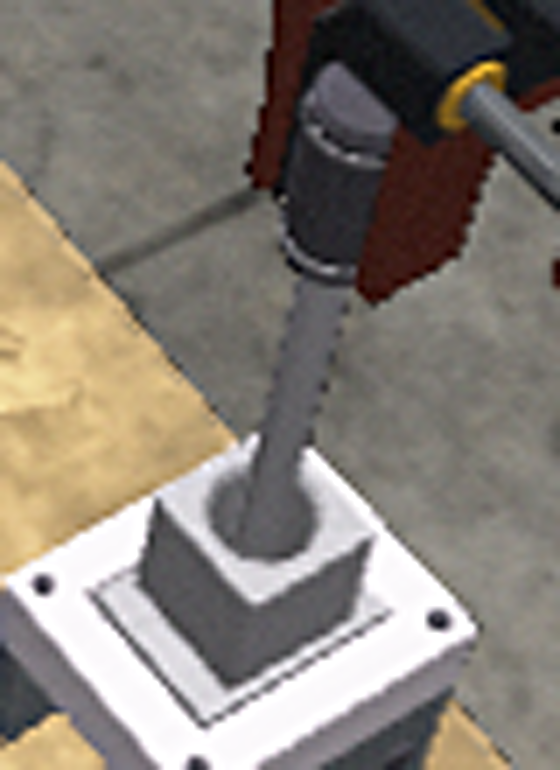

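```bash
python3 -m creep '[{"slide":[-0.01,-0.01,0.3],"spin":0,"grip":0.15},{"slide":[0,0,0.4],"spin":0,"grip":0.15},{"slide":[0,0,0.5],"spin":0,"grip":0.15},{"slide":[0,0,0.5],"spin":0,"grip":0.15},{"slide":[0,0,0.5],"spin":0,"grip":0.15},{"slide":[0,0,0.4],"spin":0,"grip":0.15},{"slide":[0,0,0.35],"spin":0,"grip":0.15},{"slide":[0,0,0.15],"spin":0,"grip":0.15},{"slide":[0,0,0],"spin":0,"grip":0.15},{"slide":[0,0,0],"spin":0,"grip":0.15}]';python3 -c "
from h import *
st([.572,.0956,.148]);snap('wrist','w14');crop('w14',200,130,340,270,5,'c32');snap('scene','sc14');crop('sc14',325,140,405,270,6,'c33');snap('side','s14');crop('s14',220,130,300,250,6,'c34')"
```

```text
time: 24.42
tcp_pos: [0.5724, 0.0958, 0.1479]
eef_rot: [-0.0, 1.0, 0.02, 0.0]
wrist_force: [-0.7, 0.2, -1.3]
width: 0.291
t 24.425 tcp [0.5724 0.0958 0.1479] xang 2.3 tilt 0.04 q [ 0.15  0.45  1.78 -0.    0.9   1.68] F [-0.73  0.2  -1.33] w 25.58
slide units [-0.015  0.009 -0.002]
```

View pics/c32.png

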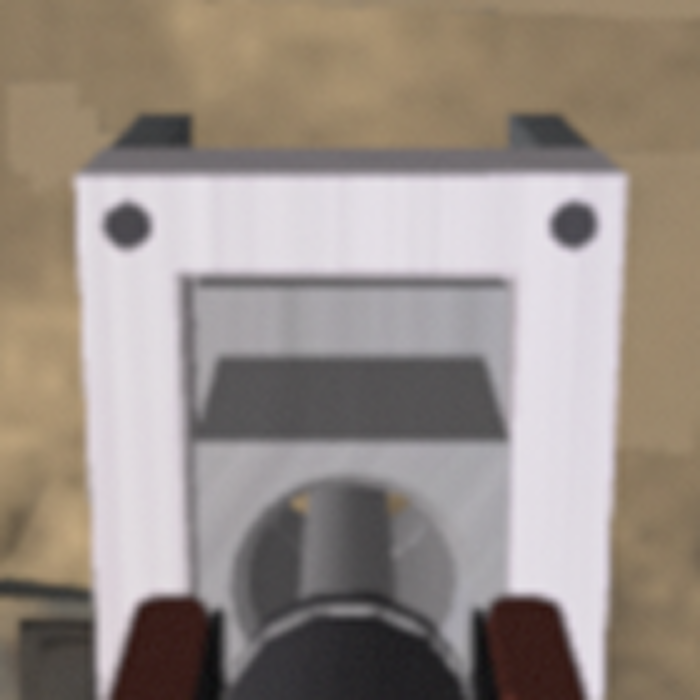

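View pics/c33.png

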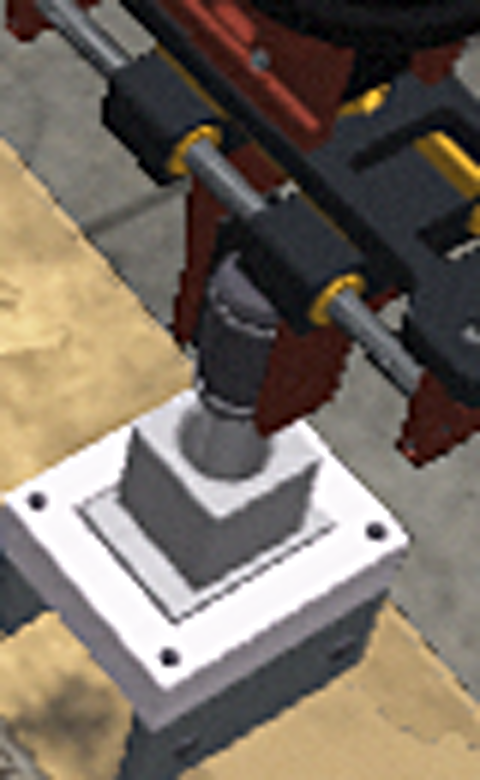

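View pics/c34.png

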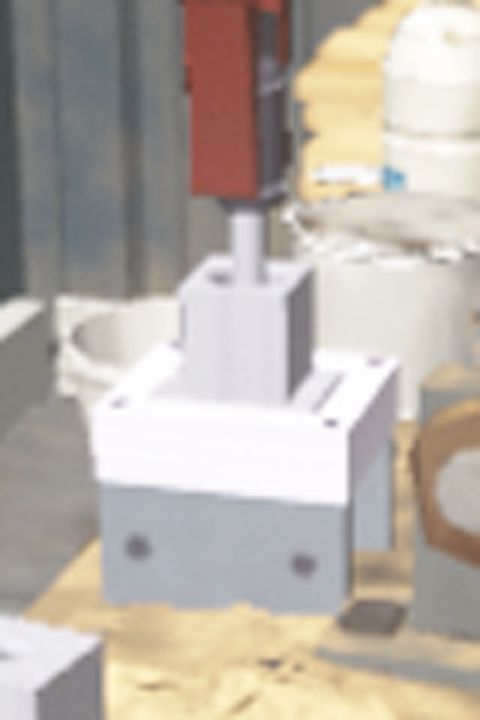

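```bash
python3 - <<'E'
from h import *
a=load('side0')['im'].astype(int);b=load('s14')['im'].astype(int)
for n,(x0,y0,x1,y1) in dict(narrow=(202,230,246,275),nut=(294,270,314,286),wedge=(380,255,480,305)).items(): print(n,abs(a-b)[y0:y1,x0:x1].mean().round(2),abs(a-b)[y0:y1,x0:x1].max())
s=st(); print(abs(s['qd']).max()); manip.sign_off()
E
```

```text
narrow 0.78 4
nut 2.87 55
wedge 0.78 5
t 24.575 tcp [0.5723 0.0958 0.1479] xang 2.3 tilt 0.04 q [0.15 0.45 1.78 0.   0.9  1.68] F [-0.63 -0.72 -2.36] w 25.51
0.003239971542525831
the job is handed in; nothing more can be done
```

I fitted the wide bush in the jig's recess and pressed it home, then lowered the test rod through it. I handed in at about 24.6 s, holding the rod there.

- **Bush:** it reached the recess floor at the expected height and I pressed until the wrist read 13 N. The TCP stood at 79.1 mm, against 79 mm expected for a flush shoulder, and the camera views also show it seated.
- **Rod:** by calculation the tip is about 25 mm above the bed, inside the open space below the plate (0 to 49 mm). That comes from the TCP height and where I gripped the handle; I never saw the tip below the plate.
- **Centring:** the wrist and side views agree to within about 1 mm, against 7 mm of clearance all round. The tool is tilted 0.04° and the joints are still.
- **Contact:** the force readings showed no contact while the rod was lowered.

**Checks that disagreed or were incomplete:**
- **Position readings:** two wrist views of the rod in its stand differed by about 3 mm in y; I corrected this by eye before gripping. The side camera sits about 2 to 3 pixels off the others.
- **Rod slope:** before lowering, the scene view showed up to 0.8° of slope, while the side view showed about 0.3°. I put this down to reading error.
- **Bystanders:** the narrow bush and wedge are unchanged between the first and last side pictures. The patch around the nut next to the bush did change. It overlaps where the bush stood, so I think that explains it, but I didn't look again to confirm. I never identified the second nut, so I can't confirm it separately.

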